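Open the soap box to its stop and lay the soap in to dry

ROBOT

A 6-joint arm with a two-finger parallel gripper is mounted at the origin on the work surface. World frame = base frame: x ahead of the robot, y to its left, z up, the work surface at z = 0. Lengths are in m, angles in rad, forces in N, time in s.
With the tool pointing down it reaches from about 0.375 to 0.9 m from the base axis. Payload 3.1 kg.
Tool frame: the origin (TCP) lies between the finger pads; the fingertips stand manip.finger_overhang ahead of it and the grasp point (between the pads) lies 5 mm behind it (manip.finger_overhang is the distance from the TCP to the fingertips, in m); z points along the fingers, y is the line along which they close (so a half turn about z gives the same grasp; the last joint's range is limited). The gripper opens to 85 mm and grips with 20 to 120 N. Pads are 22 mm wide; open, the fingers measure 114 mm over their backs; the gripper's body (76 mm by 85 mm) begins 54 mm behind the grasp point. The pads swing forward as they close: fully open they stand 13 mm farther back than shut.
Start: joints at [-1.524, 0.527, 1.433, -0, 1.181, -0.178], TCP at [0.139, -0.609, 0.245] pointing down, gripper open.
Joint ranges: [-3.08, 3.08], [-0.75, 2.2], [0.22, 2.44], [-1.43, 4.57], [0, 2.65], [-2.85, 2.85]. Speed limits (rad/s): [2.79, 2.79, 3.14, 3.14, 3.14, 3.14].

INTERFACE

Orientations are given as a unit quaternion [x, y, z, w].
In Python, from station import manip gives the robot as it stands.
- The arm moves only by the tool drive_tool, never from a script. Its argument "plan" is a list of rows, each a list of 7 numbers: the shift along the tool's x, y, z in m, then the turn, a rotation vector about the tool's x, y, z in degrees, then the opening, from -1 (shut) to 1 (fully open). In form: [[x, y, z, wx, wy, wz, gripper], ...]. A call has 1 to 10 rows; each row shifts and turns the commanded pose from where the row before left it, along the tool's axes as they then stand; what a row does not reach is not made up. A row lasts 1/10 s, in which the tool goes at most 50 mm and 8.59 degrees, less where a joint would pass 70% of its speed; a pose out of reach is approached as far as the arm can. A call is refused whole if a number of a shift passes 0.05 or a number of a turn 8.59, either way. A call with a gripper value outside its range is refused whole. The fingers move at their own pace and stop on an object; "newtons" is the grip in N (left out, the last holds). Time passes only in rows, so rows that do not move let the fingers close. It gives the time, the measured TCP pose, the force, the opening and the grip force at its end, in the units of the state.
- manip.sense(): the state, without advancing time (a new reading comes with each control period).
- manip.snapshot(name): name is "scene" or "top"; returns a dict with "image" (384x512x3 uint8, red, green, blue), "z_map" (384x512 float32, m along the optical axis (not along the pixel's ray), 0 where there is no reading), "fov_y" (degrees; the focal length in pixels is half the picture's height over the tangent of half this angle, whatever the lens; pixels are square), "cx", "cy" (the principal point, pixels), "k1" (the pictures are not rectified: a ray, as slopes to the right and down, at radius r is drawn at 1 + k1 r^2 times it, then the intrinsics apply), "extrinsics" (4x4, takes a point from camera to world coordinates). Camera axes: x right, y up, looking along -z (the intrinsics and any distortion apply to the point x, -y, -z); pixel columns grow to the right and rows downward; lengths in m; the calibration is good to about 2 mm. A picture is of the moment at which its call begins.
- manip.sign_off(): hands the job in; it is judged then, once.
The state is a dict: "t": time; "q": joint angles; "qd": joint speeds; "tau": joint torques, N m; "tcp_pos": TCP position; "tool_rot": TCP orientation; "force": force on the tool from outside, world axes, zero at the start; "ft_torque": the same for the moment, N m; "finger_gap": opening from 0.0 (shut) to 1.0 (fully open); "gripper_force": force on a finger pad.
Only numpy, scipy, OpenCV 4.12 (cv2) and the standard library are available. Lean on these libraries where they do the work, as an engineer would, in place of code of your own. Each camera call takes 0.05 s, during which the arm holds its last target. There are 200 camera calls.

TASK

Swing the flip-top lid of the green soap box right back until it meets its stop, press it lightly home there without straining the hinge, and leave it standing open. Then lay the bar of soap gently down flat on the ribs in the tray, so that it can dry, and leave the other things on the ledge as they are.

Things in the scene. Friction and masses are not known exactly. Their poses are not given: they have to be found in the camera images.
- soap_box: green plastic soap box stuck to the granite, does not move. Origin: centre of its underside; z up, y along the hinge, -x is the front with the thumb tab. Tray 92 (x) by 122 (y) by 20 mm, walls 3 mm, open on top once the lid is back; four drain ribs run along x across its floor, rib tops 8 mm above the underside. Hinge axis at x +50, z +20.5 mm in this frame, parallel to y.
- soap_lid (a joint): hinge angle of the lid in rad: 0 shut, 1.57 upright, growing as it opens; starts ajar. Stiff hinge: about 1 N at the tab moves it, it stays where left. Its moulded stop is worn differently on each box, met somewhere from 1.8 to 2.15; it must be felt. There the push needed rises by some 2 N per mm at the tab; with over 12 N at the tab the hinge is strained. 3 to 8 N held half a second is right.
- lid_tab (a point): point in the thumb tab in the middle of the lid's front edge, 13 mm out from the lid's front wall and 109 mm from the hinge axis; moves with the lid. The tab is a flat tongue level with the lid's rim, 36 mm wide (along the hinge), 16 mm proud, 4 mm thick; with the lid shut it points to the box's -x. Its sides can be pinched by the fingertips, between which it swivels. Axes: those of the lid.
- lid_hinge (a point): middle of the hinge axis, 20.5 mm above the box's underside. The lid is a hollow cap 92 mm (from 4 to 96 mm from this axis) by 122 mm along the axis and 22 mm deep, walls 3 mm; its hollow faces down when shut. Axes: those of the lid, y along the hinge; in the lid's frame the tab point is at x -109, z +2 mm. A stop fin behind the hinge reaches 21 mm from the axis.
- soap_seat (a point): centre of the rib tops in the tray, 8 mm above the box's underside: where the middle of the soap's underside belongs. Axes of the box.
- soap_bar: cream bar of soap, 46 (x) by 74 (y) by 24 mm high, 60 to 130 g, lying loose on the granite at one end of the ledge. Origin: centre of its underside, z up. In the tray its length goes along the hinge; its top then stands 12 mm above the tray's rim.
- pitcher: steel pitcher, 150 mm high, 100 mm across, handle to its +x reaching 85 mm from the axis; stands loose, to be left alone. Origin: centre of its underside.
- mug: purple plastic mug, 95 mm high, 84 mm across, handle at its +y; stands loose at the end of the ledge away from the soap, to be left alone. Origin: centre of its underside.
- glass_cup: glass cup, 90 mm high, 64 mm across at the rim; stands loose near the front edge of the ledge, to be left alone. Origin: centre of its underside.
- tongue_cleaner: bamboo tongue cleaner lying flat at the back of the ledge, handle 110 mm long to its -y, curved head 50 mm wide, 5 mm thick; to be left alone. Origin: where head and handle meet, at the underside. All these things lie on a polished granite slab whose top is 95 mm above the work surface, 370 mm deep (x 400 to 770 mm) and 940 mm wide.
Things that resemble listed ones, but are neither listed nor needed, are in the scene too. Of the things that look like the soap_bar, the smallest one is meant.

How it is judged:
By the outcome, as a careful person would: the job done as asked, in the order asked, and still so for the second after the job is handed in, with the robot touching nothing.
It also fails if it takes over 72 s, if anything falls off the work surface, if the arm or the gripper's body presses on something with over 40 N, if the wrist force passes 120 N, or if a joint passes its speed limit or range.

## Working session

There is one attempt and no reset: what is moved stays moved. The work goes in short steps, Python scripts to look and compute and a tool call to move; the robot and the scene stay as the last step left them, time stands still between calls to the robot, and variables do not carry over. Pictures are saved under pics/ and viewed, at most 10 in all, crops included, and the job is handed in when it is done.

Besides the shell and the picture viewer there is one more tool, called after ">>>" as name(argument=value, ...) on one line, values as JSON. drive_tool: Moves the arm, as the interface text tells. Its arguments: {"type":"object","properties":{"plan":{"type":"array"},"newtons":{"type":"number"}},"required":["plan"]}

```bash
ls; mkdir -p pics
cat > h.py <<'E'
import numpy as np, cv2
from station import manip
def snap(n):
    s=manip.snapshot(n); np.savez('/tmp/%s.npz'%n,**s); return s
def load(n): return dict(np.load('/tmp/%s.npz'%n))
def K(s):
    f=s['image'].shape[0]/2/np.tan(np.radians(float(s['fov_y']))/2)
    return np.array([[f,0,float(s['cx'])],[0,f,float(s['cy'])],[0,0,1.]]),np.array([float(s['k1']),0,0,0])
def rays(s,uv):
    k,d=K(s); p=cv2.undistortPoints(np.float64(uv).reshape(-1,1,2),k,d)[:,0]
    return np.c_[p[:,0],-p[:,1],-np.ones(len(p))]
def onplane(s,uv,z):
    E=s['extrinsics']; r=rays(s,uv)@E[:3,:3].T; o=E[:3,3]
    return o+r*((z-o[2])/r[:,2])[:,None]
def depthpts(s,uv):
    uv=np.int32(uv).reshape(-1,2); z=s['z_map'][uv[:,1],uv[:,0]]
    E=s['extrinsics']; return (rays(s,uv)*z[:,None])@E[:3,:3].T+E[:3,3]
def proj(s,P):
    E=s['extrinsics']; c=(np.atleast_2d(P)-E[:3,3])@E[:3,:3]; k,d=K(s)
    return cv2.projectPoints(c*[1,-1,-1],np.zeros(3),np.zeros(3),k,d)[0][:,0]
E
python3 - <<'E'
from h import *
print(manip.sense(), manip.finger_overhang)
for n in('scene','top'):
    s=snap(n); print(n,s['fov_y'],s['cx'],s['cy'],s['k1'],s['extrinsics'].round(3).tolist())
    cv2.imwrite(f'pics/{n}0.png',cv2.resize(s['image'][:,:,::-1],(768,576)))
E
```

```text
pics
{'t': 0.0, 'q': array([-1.52448851e+00,  5.28496002e-01,  1.43389463e+00,  3.09644453e-05,
        1.18135424e+00, -1.78489063e-01]), 'qd': array([ 0.00108546,  0.00166606,  0.00037052, -0.00013955, -0.00122604,
        0.00048801]), 'tau': array([ 2.96210537e-04, -4.42349946e+01, -1.78027225e+01, -1.95611792e-04,
        8.42149981e-03, -5.75095044e-06]), 'tcp_pos': array([ 0.13932967, -0.60858578,  0.24431767]), 'tool_rot': array([ 9.93690028e-01,  1.12156006e-01,  8.53540493e-05, -1.07281052e-03]), 'force': array([-0.33560433, -0.98252994, -0.36171585]), 'ft_torque': array([ 0.04026005, -0.02467392,  0.03278571]), 'gripper_force': 0.0, 'finger_gap': 1.0025363369189026} 0.014
scene 56.24637184344724 254.63953963737376 186.08993320879873 -0.09194421932000378 [[-0.594, -0.701, 0.395, 0.887], [0.805, -0.518, 0.29, 0.239], [0.002, 0.49, 0.872, 0.923], [0.0, 0.0, 0.0, 1.0]]
top 56.3409480304066 255.3495798748365 197.02334276109553 0.006255154889288985 [[0.002, 0.996, -0.093, 0.408], [-1.0, -0.001, -0.028, -0.069], [-0.028, 0.093, 0.995, 1.301], [0.0, 0.0, 0.0, 1.0]]
```

View pics/scene0.png

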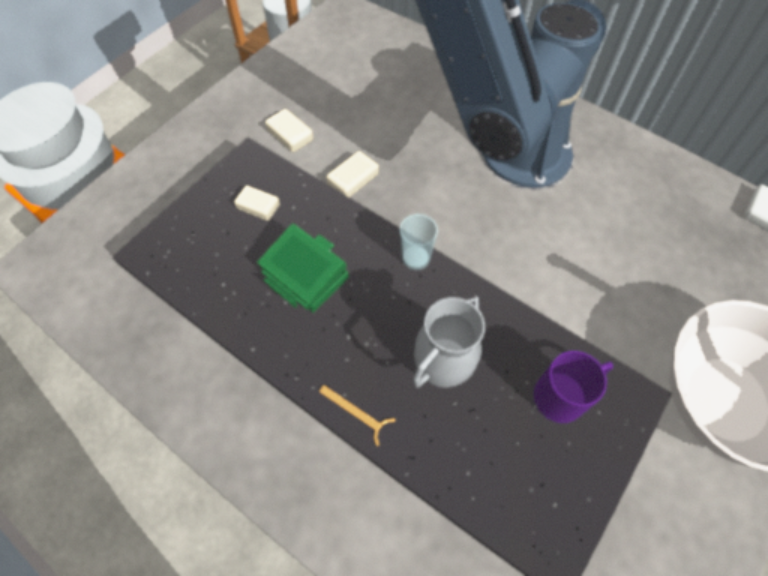

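View pics/top0.png

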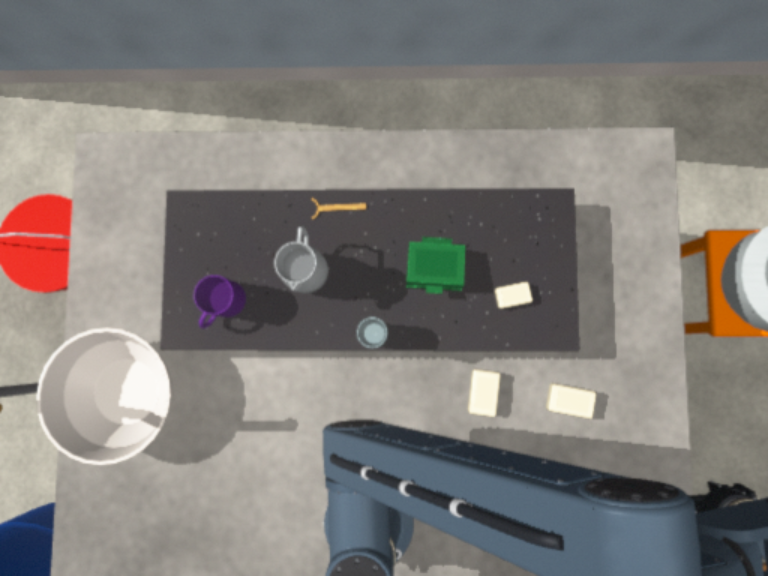

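The pictures show the following, in 768-px coordinates:

| Thing | Scene view | Top view |
|---|---|---|
| Soap-like bar on the ledge | (257,203) | (513,295) |
| Soap-like bar on the work surface | (289,130) | (572,400) |
| Soap-like bar on the work surface | (353,173) | (485,393) |
| Green box | (303,268) | (436,265) |
| Tab, facing the robot | (322,243) | (434,289) |

The ledge bar looks smallest, so I choose that one. Next I measure it and check it in a crop.

```bash
cat > m.py <<'E'
from h import *
def comps(m,amin):
    n,l,st,c=cv2.connectedComponentsWithStats(m.astype(np.uint8))
    return [(l==i) for i in range(1,n) if st[i,4]>amin]
for n in('scene','top'):
    s=load(n); hsv=cv2.cvtColor(s['image'],cv2.COLOR_RGB2HSV); h,S,v=[hsv[...,i].astype(int) for i in range(3)]
    cream=(h>15)&(h<40)&(S>15)&(S<110)&(v>170)
    for m in comps(cream,80):
        vv,uu=np.nonzero(m); P=depthpts(s,np.c_[uu,vv])
        zt=np.percentile(P[:,2],80); T=np.abs(P[:,2]-zt)<.006
        r=cv2.minAreaRect(np.float32(P[T,:2])); print(n,'cream',uu.mean().round(),vv.mean().round(),len(uu),'ztop',zt.round(4),np.round(r[0],4),np.round(r[1],4),round(r[2],1))
    green=(h>50)&(h<80)&(S>120)
    m=max(comps(green,200),key=np.sum); vv,uu=np.nonzero(m); P=depthpts(s,np.c_[uu,vv])
    print(n,'green',len(uu),P.min(0).round(3),P.max(0).round(3))
    r=cv2.minAreaRect(np.float32(P[:,:2]));print(np.round(r[0],4),np.round(r[1],4),r[2])
    np.save('/tmp/g_%s.npy'%n,np.c_[P,uu,vv])
    for x in np.arange(.5,.76,.01):
        q=P[np.abs(P[:,0]-x)<.005]
        if len(q)>3: print(x.round(3),len(q),'z',np.percentile(q[:,2],[5,50,95]).round(4),'y',np.percentile(q[:,1],[2,98]).round(4))
t=load('top')['image'][150:260,245:400,::-1]; s=load('scene')['image'][70:220,140:295,::-1]
a=cv2.resize(t,(620,440),interpolation=2)[:, :]; b=cv2.resize(s,(0,0),fx=3.8,fy=3.8,interpolation=2)
a=cv2.resize(t,(390,277),interpolation=2); b=cv2.resize(s,(390,377),interpolation=2)
c=np.zeros((377,780,3),np.uint8); c[:277,:390]=a; c[:,390:]=b; cv2.imwrite('pics/crop1.png',c)
E
python3 m.py
```

```text
scene cream 168.0 7.0 242 ztop -0.745 [-0.7369 -1.7911] [0.2356 0.1172] 50.2
scene cream 225.0 28.0 175 ztop 0.0012 [-0.0492 -0.5964] [0.0997 0.1708] 41.6
scene cream 113.0 43.0 775 ztop -0.7456 [-0.2182 -1.8213] [0.2924 0.2497] 85.1
scene cream 200.0 32.0 82 ztop 0.0004 [ 0.0302 -0.6592] [0.0697 0.0708] 27.9
scene cream 78.0 71.0 848 ztop -0.7461 [ 0.1312 -1.8239] [0.296  0.2493] 84.4
scene cream 195.0 86.0 560 ztop 0.0337 [ 0.2872 -0.4701] [0.1051 0.0633] 79.4
scene cream 236.0 114.0 623 ztop 0.0339 [ 0.3055 -0.2694] [0.0638 0.1037] 83.5
scene cream 5.0 150.0 524 ztop -0.7448 [ 0.7742 -1.6925] [0.4187 0.1016] 57.8
scene cream 171.0 134.0 378 ztop 0.1195 [ 0.5239 -0.3218] [0.0462 0.0761] 11.1
scene cream 350.0 148.0 179 ztop 0.0005 [0.1756 0.0954] [0.1004 0.1108] 33.7
scene cream 420.0 165.0 106 ztop 0.0009 [0.098  0.3079] [0.0515 0.1029] 15.2
scene cream 38.0 180.0 126 ztop 0.0008 [ 0.8548 -0.6149] [0.0702 0.092 ] 59.0
scene cream 432.0 176.0 86 ztop 0.0005 [0.1128 0.3569] [0.0639 0.0494] 28.2
scene cream 47.0 200.0 165 ztop 0.0008 [ 0.8768 -0.5377] [0.0899 0.0574] 67.2
scene cream
[... 3509 characters left out ...]
1836
0.53 39 z [0.1162 0.139  0.143 ] y [-0.2055 -0.1298]
0.54 159 z [0.1066 0.1472 0.1572] y [-0.2034 -0.0906]
0.55 114 z [0.1498 0.153  0.1572] y [-0.2054 -0.0882]
0.56 115 z [0.1484 0.1518 0.1552] y [-0.2064 -0.0906]
0.57 111 z [0.1466 0.1501 0.1539] y [-0.2095 -0.0914]
0.58 108 z [0.1447 0.1484 0.1521] y [-0.2097 -0.0939]
0.59 109 z [0.1426 0.1458 0.1494] y [-0.2078 -0.0914]
0.6 109 z [0.1404 0.1439 0.1469] y [-0.2102 -0.0915]
0.61 101 z [0.1375 0.1417 0.1448] y [-0.2115 -0.0942]
0.62 105 z [0.1358 0.1398 0.1431] y [-0.2085 -0.0946]
0.63 80 z [0.1328 0.1379 0.1413] y [-0.2069 -0.0944]
0.64 75 z [0.0947 0.1257 0.1317] y [-0.2093 -0.1132]
0.65 6 z [0.0909 0.0957 0.1274] y [-0.1358 -0.104 ]
```

View pics/crop1.png

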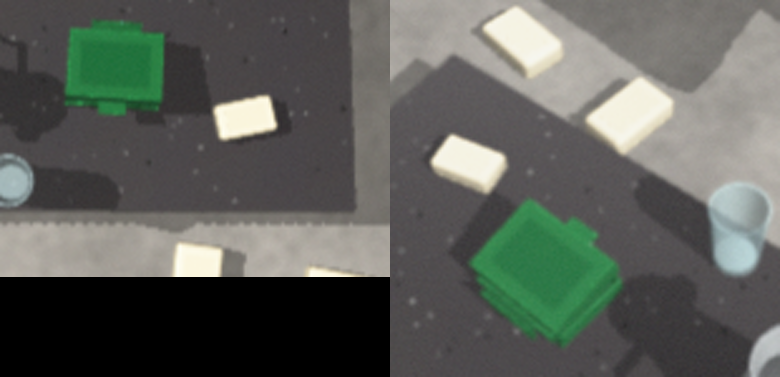

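The crop confirms it. The ledge bar measures about 45x75 mm and the other two are about 64x104 mm, so the ledge bar is the soap. Next I fit the lid plane and hinge from both views.

Run:
```python
from h import *
for n in('scene','top'):
    G=np.load('/tmp/g_%s.npy'%n); P=G[:,:3]
    P=P[(P[:,0]>.5)&(P[:,0]<.7)&(P[:,2]<.2)]
    c=P[(P[:,0]>.555)&(P[:,0]<.62)&(P[:,1]>-.19)&(P[:,1]<-.11)&(P[:,2]>.13)]
    for _ in range(2):
        A=np.c_[c[:,:2],np.ones(len(c))]; k=np.linalg.lstsq(A,c[:,2],rcond=None)[0]
        c=c[abs(A@k-c[:,2])<.003]
    T=P[abs(np.c_[P[:,:2],np.ones(len(P))]@k-P[:,2])<.003]
    nrm=np.array([-k[0],-k[1],1]); nrm/=np.linalg.norm(nrm); ang=np.arctan(np.hypot(k[0],k[1]))
    r=cv2.minAreaRect(np.float32(T[:,:2])); ctr=np.array([*r[0],k@[*r[0],1]])
    print(n,'plane',k.round(4),'ang',ang,'rect',np.round(r,4) if 0 else r,'grad yaw deg',np.degrees(np.arctan2(-k[1],-k[0])))
    a=min([r[2],r[2]-90],key=abs); 
    print('yaw from rect',a,'ctr',ctr)
    yaw=np.radians(a)
    ex=np.array([np.cos(yaw)*np.cos(ang),np.sin(yaw)*np.cos(ang),-np.sin(ang)]); ez=np.array([np.cos(yaw)*np.sin(ang),np.sin(yaw)*np.sin(ang),np.cos(ang)])
    H=ctr+50*ex*1e-3-.022*ez; print('hinge',H.round(4),'tab',(H-.109*ex+.002*ez).round(4))
    tb=P[(P[:,0]<.537)&(P[:,2]>.13)&(P[:,1]<-.12)&(P[:,1]>-.175)]; print('tab pts',len(tb),tb.mean(0).round(4),tb[:,0].min(),np.percentile(tb[:,1],[2,98]))
s=load('scene')
P=depthpts(s,[[210,185]]);print(P)
# others: pitcher, glass
for n,uv in(('scene',[(455,330),(417,228),(350,415)]),):
    print(depthpts(s,np.array(uv)*2/3).round(3))
```

```text
scene plane [-0.2028  0.0114  0.2682] ang 0.20040455431727844 rect ((0.5909571647644043, -0.15071430802345276), (0.123557448387146, 0.09084109216928482), 86.8970947265625) grad yaw deg -3.225656991710966
yaw from rect -3.1029052734375 ctr [ 0.59095716 -0.15071431  0.146649  ]
hinge [ 0.6355 -0.1531  0.1151] tab [ 0.5292 -0.1474  0.1388]
tab pts 45 [ 0.5321 -0.1475  0.1396] 0.5264071498314145 [-0.16297601 -0.13069021]
top plane [-0.205   0.0015  0.2673] ang 0.20219337453382377 rect ((0.5922530889511108, -0.15062463283538818), (0.12166915833950043, 0.10366959124803543), 86.77374267578125) grad yaw deg -0.41398216211505146
yaw from rect -3.22625732421875 ctr [ 0.59225309 -0.15062463  0.14566414]
hinge [ 0.6367 -0.1531  0.1141] tab [ 0.5305 -0.1471  0.1379]
tab pts 47 [ 0.5311 -0.1479  0.1394] 0.5229246932290548 [-0.16890007 -0.12979125]
[[ 0.59898059 -0.1091422   0.14802225]]
[[ 0.532  0.125  0.127]
 [ 0.417 -0.03   0.149]
 [ 0.735  0.067  0.097]]
```

>>> drive_tool(plan=[[0,0,0,0,0,8.05,1],[0,0,0,0,0,8.05,1],[0.028,-0.037,0,0,0,0,1],[0.028,-0.037,0,0,0,0,1],[0.028,-0.037,0,0,0,0,1],[0.028,-0.037,0,0,0,0,1],[0.028,-0.037,0,0,0,0,1],[0.028,-0.037,0,0,0,0,1],[0.028,-0.037,0,0,0,0,1],[0.028,-0.037,0,0,0,0,1]])

```text
t: 1.1
tcp_pos: [0.3804, -0.3246, 0.2451]
tool_rot: [1.0, -0.028, -0.0, -0.0]
force: [-0.0, -1.5, -0.1]
finger_gap: 1.003
gripper_force: 0.0
```

```bash
cat >> h.py <<'E'
from scipy.spatial.transform import Rotation as R
H=np.array([.636,-.153,.115]); YAW=np.radians(-3.2); e=np.array([np.cos(YAW),np.sin(YAW),0]); Z=np.array([0,0,1.])
def tab(th,out=.109): return H+e*(-out*np.cos(th)+.002*np.sin(th))+Z*(out*np.sin(th)+.002*np.cos(th))
def go(P,yaw):
    s=manip.sense(); r=R.from_quat(s['tool_rot']); want=R.from_euler('z',yaw)*R.from_euler('x',np.pi)
    print('t',round(s['t'],2),'pos',s['tcp_pos'].round(4),'tool shift mm',(r.inv().apply(P-s['tcp_pos'])*1e3).round(1),'turn deg',np.degrees((r.inv()*want).as_rotvec()).round(2),'F',s['force'].round(2),'gap',round(s['finger_gap'],3))
E
python3 -c "
from h import *
go(tab(.2,.111)+[0,0,.107],YAW)"
```

```text
t 1.1 pos [ 0.3804 -0.3246  0.2451] tool shift mm [ 137.1 -185.7   -0.9] turn deg [-0.02  0.02 -0.04] F [-0.03 -1.45 -0.12] gap 1.003
```

>>> drive_tool(plan=[[0.027,-0.037,0,0,0,0,1],[0.027,-0.037,0,0,0,0,1],[0.027,-0.037,0,0,0,0,1],[0.027,-0.037,0,0,0,0,1],[0,0,0,0,0,0,1],[0,0,0,0,0,0,1]])

```text
t: 1.7
tcp_pos: [0.4959, -0.1835, 0.2449]
tool_rot: [1.0, -0.027, -0.001, -0.0]
force: [-0.7, -0.8, -1.3]
finger_gap: 0.996
gripper_force: 0.0
```

```bash
python3 -c "
from h import *
go(tab(.2,.111)+[0,0,.007],YAW)
s=snap('scene'); print(proj(s,tab(.2)))
snap('top')"
```

```text
t 1.7 pos [ 0.4959 -0.1835  0.2449] tool shift mm [ 30.  -38.2  98.9] turn deg [-0.    0.06  0.16] F [-0.68 -0.8  -1.26] gap 0.996
[[216.28046442 160.71682299]]
```

>>> drive_tool(plan=[[0.03,-0.038,0,0,0,0,1],[0,0,0.025,0,0,0,1],[0,0,0.025,0,0,0,0.6],[0,0,0.02,0,0,0,0.4],[0,0,0.015,0,0,0,0.4],[0,0,0.008,0,0,0,0.4],[0,0,0,0,0,0,0.4],[0,0,0,0,0,0,0.4]], newtons=20)

```text
t: 2.6
tcp_pos: [0.5279, -0.1493, 0.1528]
tool_rot: [1.0, -0.029, 0.0, 0.0]
force: [-0.6, 0.4, 1.0]
finger_gap: 0.701
gripper_force: 0.0
```

```bash
python3 -c "
from h import *
go(tab(.2,.111)+[0,0,.007],YAW)
s=snap('scene'); c=s['image'][100:220,150:310,::-1]; a=cv2.resize(c,(640,480),interpolation=2);cv2.imwrite('pics/tab.png',a)"
```

```text
t 2.6 pos [ 0.5279 -0.1493  0.1528] tool shift mm [-0.2 -2.4  6.7] turn deg [ 0.02 -0.04 -0.1 ] F [-0.64  0.4   1.02] gap 0.701
```

View pics/tab.png

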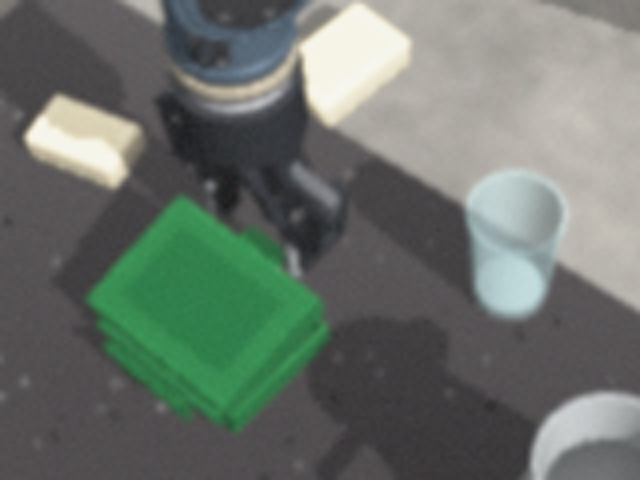

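The fingers straddle the tab, which sits at crop (260,240), clear of the lid. I correct by 2 mm sideways, go down 7 mm and pinch.

>>> drive_tool(plan=[[0,-0.0024,0.0067,0,0,0,0.4],[0,0,0,0,0,0,0.2],[0,0,0,0,0,0,0.0],[0,0,0,0,0,0,-0.5],[0,0,0,0,0,0,-0.5],[0,0,0,0,0,0,-0.5],[0,0,0,0,0,0,-0.5]], newtons=20)

```text
t: 3.35
tcp_pos: [0.5279, -0.1465, 0.1458]
tool_rot: [1.0, -0.028, 0.0, 0.0]
force: [-1.4, -4.1, 1.7]
finger_gap: 0.409
gripper_force: 21.5
```

```bash
python3 -c "
from h import *
go(tab(.2,.111)+[0,0,.007],YAW); print(manip.sense()['gripper_force'])
D=R.from_euler('z',YAW)*R.from_euler('x',np.pi)
p=tab(.2,.111)
for th in np.arange(.3,2.2,.1):
    q=tab(th,.111); print(round(th,2),(D.inv().apply(q-p)*1e3).round(1)[[0,2]]); p=q"
```

```text
t 3.35 pos [ 0.5279 -0.1465  0.1458] tool shift mm [-0.1  0.4 -0.2] turn deg [ 0.05 -0.   -0.01] F [-1.42 -4.06  1.7 ] gap 0.409
21.54196411371231
0.3 [  2.9 -10.7]
0.4 [  4.  -10.4]
0.5 [ 5.  -9.9]
0.6 [ 6.  -9.4]
0.7 [ 6.9 -8.7]
0.8 [ 7.7 -8. ]
0.9 [ 8.5 -7.2]
1.0 [ 9.1 -6.3]
1.1 [ 9.7 -5.3]
1.2 [10.2 -4.3]
1.3 [10.6 -3.3]
1.4 [10.9 -2.2]
1.5 [11.  -1.1]
1.6 [11.1 -0. ]
1.7 [11.   1.1]
1.8 [10.9  2.2]
1.9 [10.6  3.2]
2.0 [10.2  4.3]
2.1 [9.8 5.3]
```

>>> drive_tool(plan=[[0.0014,0.0003,-0.0054,0,0,0,-0.5],[0.0015,0,-0.0053,0,0,0,-0.5],[0.002,0,-0.0052,0,0,0,-0.5],[0.002,0,-0.0052,0,0,0,-0.5],[0.0025,0,-0.005,0,0,0,-0.5],[0.0025,0,-0.0049,0,0,0,-0.5],[0,0,0,0,0,0,-0.5]])

```text
t: 4.05
tcp_pos: [0.5411, -0.1474, 0.1777]
tool_rot: [1.0, -0.028, 0.001, 0.001]
force: [1.0, -5.1, -0.4]
finger_gap: 0.407
gripper_force: 20.9
```

```bash
python3 -c "
from h import *
go(tab(.5,.111)+[0,0,.007],YAW); print(manip.sense()['gripper_force'])"
```

```text
t 4.05 pos [ 0.5411 -0.1474  0.1777] tool shift mm [-1.3  0.3  0.7] turn deg [ 0.07 -0.15 -0.01] F [ 1.   -5.11 -0.35] gap 0.407
20.911235511302948
```

>>> drive_tool(plan=[[0.005,0.0005,-0.009,0,0,0,-0.5],[0.007,0,-0.0087,0,0,0,-0.5],[0.0077,0,-0.008,0,0,0,-0.5],[0.0085,0,-0.0072,0,0,0,-0.5],[0.0091,0,-0.0063,0,0,0,-0.5],[0.0097,0,-0.0053,0,0,0,-0.5],[0.0102,0,-0.0043,0,0,0,-0.5],[0,0,0,0,0,0,-0.5],[0,0,0,0,0,0,-0.5]])

```text
t: 4.95
tcp_pos: [0.5973, -0.151, 0.2259]
tool_rot: [1.0, -0.028, 0.0, 0.001]
force: [1.4, -5.7, -0.8]
finger_gap: 0.4
gripper_force: 20.6
```

```bash
python3 -c "
from h import *
go(tab(1.2,.111)+[0,0,.007],YAW); print(manip.sense()['gripper_force'])"
```

```text
t 4.95 pos [ 0.5973 -0.151   0.2259] tool shift mm [ 0.4 -0.2 -0.3] turn deg [ 0.07 -0.04  0.01] F [ 1.42 -5.65 -0.84] gap 0.4
20.60080200433731
```

>>> drive_tool(plan=[[0.0102,0,-0.0033,0,0,0,-0.5],[0.0109,0,-0.0022,0,0,0,-0.5],[0.011,0,-0.0011,0,0,0,-0.5],[0.0111,0,0,0,0,0,-0.5],[0.011,0,0.0011,0,0,0,-0.5],[0,0,0,0,0,0,-0.5],[0,0,0,0,0,0,-0.5]])

```text
t: 5.65
tcp_pos: [0.6512, -0.1546, 0.2315]
tool_rot: [1.0, -0.028, 0.0, 0.001]
force: [0.8, -6.7, -0.6]
finger_gap: 0.404
gripper_force: 20.4
```

```bash
cat > st.py <<'E'
from h import *
s=manip.sense(); P=s['tcp_pos']-[0,0,.007]-H; a=np.arctan2(P[2],-P@e); t=e*np.sin(a)+Z*np.cos(a)
print('t',s['t'],'pos',s['tcp_pos'].round(4),'th~',a.round(3),'r',np.hypot(P[2],P@e).round(4),'Ftan',-(s['force']@t).round(2),'Frad',(s['force']@(Z*np.sin(a)-e*np.cos(a))).round(2),'F',s['force'].round(2),s['gripper_force'],s['finger_gap'])
p=tab(a,.111);D=R.from_euler('z',YAW)*R.from_euler('x',np.pi)
print('next 2mm',(D.inv().apply(tab(a+.018,.111)-p)*1e3).round(2))
E
python3 st.py
```

```text
t 5.65 pos [ 0.6512 -0.1546  0.2315] th~ 1.71 r 0.1106 Ftan -1.21 Frad -0.46 F [ 0.76 -6.71 -0.62] 20.41225790977478 0.4042906066462962
next 2mm [ 1.97 -0.    0.33]
```

>>> drive_tool(plan=[[0.002,0.001,0.0003,0,0,0,-0.5],[0.002,0,0.0004,0,0,0,-0.5],[0,0,0,0,0,0,-0.5],[0,0,0,0,0,0,-0.5]])

```text
t: 6.05
tcp_pos: [0.655, -0.155, 0.2309]
tool_rot: [1.0, -0.028, 0.0, 0.0]
force: [-1.5, -4.7, 4.2]
finger_gap: 0.409
gripper_force: 20.8
```

```bash
python3 st.py
```

```text
t 6.05 pos [ 0.655  -0.155   0.2309] th~ 1.745 r 0.1105 Ftan 1.89 Frad 3.94 F [-1.45 -4.71  4.21] 20.78289270401001 0.4087981331973367
next 2mm [1.96 0.   0.4 ]
```

>>> drive_tool(plan=[[0.002,0.0007,0,0,0,0,-0.5],[0.0019,0,0.0004,0,0,0,-0.5],[0,0,0,0,0,0,-0.5],[0,0,0,0,0,0,-0.5]])

```text
t: 6.45
tcp_pos: [0.6594, -0.1555, 0.23]
tool_rot: [1.0, -0.028, 0.001, -0.0]
force: [-0.8, -2.1, 3.3]
finger_gap: 0.406
gripper_force: 21.0
```

```bash
python3 st.py
```

```text
t 6.45 pos [ 0.6594 -0.1555  0.23  ] th~ 1.785 r 0.1105 Ftan 1.32 Frad 3.06 F [-0.76 -2.06  3.28] 20.96462219953537 0.406142247068486
next 2mm [1.94 0.   0.48]
```

>>> drive_tool(plan=[[0.002,0.0002,0.0003,0,0,0,-0.5],[0.0019,0,0.0005,0,0,0,-0.5],[0,0,0,0,0,0,-0.5],[0,0,0,0,0,0,-0.5]])

```text
t: 6.85
tcp_pos: [0.6631, -0.1558, 0.229]
tool_rot: [1.0, -0.028, 0.0, -0.0]
force: [0.6, -0.5, 4.2]
finger_gap: 0.401
gripper_force: 21.1
```

```bash
python3 st.py
```

```text
t 6.85 pos [ 0.6631 -0.1558  0.229 ] th~ 1.82 r 0.1104 Ftan 0.46 Frad 4.27 F [ 0.58 -0.52  4.25] 21.130613386631012 0.4014951941221678
next 2mm [1.92 0.   0.55]
```

>>> drive_tool(plan=[[0.002,0.0001,0.0002,0,0,0,-0.5],[0.0019,0,0.0004,0,0,0,-0.5],[0,0,0,0,0,0,-0.5],[0,0,0,0,0,0,-0.5]])

```text
t: 7.25
tcp_pos: [0.6667, -0.1561, 0.2281]
tool_rot: [1.0, -0.028, -0.0, -0.0]
force: [-0.1, 0.7, 2.9]
finger_gap: 0.405
gripper_force: 21.2
```

```bash
python3 st.py
```

```text
t 7.25 pos [ 0.6667 -0.1561  0.2281] th~ 1.853 r 0.1105 Ftan 0.93 Frad 2.78 F [-0.08  0.73  2.93] 21.230494379997253 0.40456655824753907
next 2mm [ 1.9  -0.    0.61]
```

>>> drive_tool(plan=[[0.0019,0.0,0.0005,0,0,0,-0.5],[0.0019,0,0.0006,0,0,0,-0.5],[0,0,0,0,0,0,-0.5],[0,0,0,0,0,0,-0.5]])

```text
t: 7.65
tcp_pos: [0.6705, -0.1564, 0.227]
tool_rot: [1.0, -0.028, -0.0, -0.0]
force: [-0.5, 0.4, 2.2]
finger_gap: 0.408
gripper_force: 21.3
```

```bash
python3 st.py
```

```text
t 7.65 pos [ 0.6705 -0.1564  0.227 ] th~ 1.889 r 0.1105 Ftan 1.18 Frad 1.93 F [-0.5   0.44  2.2 ] 21.30833923816681 0.40802772207656757
next 2mm [1.88 0.   0.68]
```

>>> drive_tool(plan=[[0.0019,0.0,0.0006,0,0,0,-0.5],[0.0019,0,0.0007,0,0,0,-0.5],[0,0,0,0,0,0,-0.5],[0,0,0,0,0,0,-0.5]])

```text
t: 8.05
tcp_pos: [0.6743, -0.1567, 0.2257]
tool_rot: [1.0, -0.028, -0.0, -0.0]
force: [0.4, 1.5, 0.2]
finger_gap: 0.404
gripper_force: 21.4
```

```bash
python3 st.py
```

```text
t 8.05 pos [ 0.6743 -0.1567  0.2257] th~ 1.926 r 0.1106 Ftan -0.26 Frad 0.3 F [0.43 1.53 0.19] 21.398414969444275 0.4042873696251608
next 2mm [ 1.85 -0.    0.74]
```

>>> drive_tool(plan=[[0.0019,0.0,0.0007,0,0,0,-0.5],[0.0018,0,0.0008,0,0,0,-0.5],[0,0,0,0,0,0,-0.5],[0,0,0,0,0,0,-0.5]])

```text
t: 8.45
tcp_pos: [0.678, -0.157, 0.2242]
tool_rot: [1.0, -0.028, 0.0, -0.0]
force: [-0.5, 2.0, -0.7]
finger_gap: 0.407
gripper_force: 21.6
```

```bash
python3 st.py
```

```text
t 8.45 pos [ 0.678  -0.157   0.2242] th~ 1.962 r 0.1106 Ftan 0.3 Frad -0.88 F [-0.5   1.97 -0.69] 21.563511192798615 0.4074327185055568
next 2mm [ 1.83 -0.    0.81]
```

>>> drive_tool(plan=[[0.0018,-0.0002,0.0009,0,0,0,-0.5],[0.0018,0,0.0009,0,0,0,-0.5],[0,0,0,0,0,0,-0.5],[0,0,0,0,0,0,-0.5]])

```text
t: 8.85
tcp_pos: [0.6814, -0.1572, 0.2229]
tool_rot: [1.0, -0.028, -0.0, 0.0]
force: [-1.9, 1.3, 1.9]
finger_gap: 0.402
gripper_force: 21.9
```

```bash
python3 st.py
```

```text
t 8.85 pos [ 0.6814 -0.1572  0.2229] th~ 1.995 r 0.1107 Ftan 2.61 Frad 0.89 F [-1.94  1.34  1.89] 21.923565566539764 0.4017958767987919
next 2mm [ 1.8  -0.    0.87]
```

>>> drive_tool(plan=[[0.0018,0.0,0.0009,0,0,0,-0.5],[0,0,0,0,0,0,-0.5],[0,0,0,0,0,0,-0.5]])

```text
t: 9.15
tcp_pos: [0.683, -0.1573, 0.2222]
tool_rot: [1.0, -0.028, -0.0, 0.0]
force: [-3.5, 2.0, 4.5]
finger_gap: 0.402
gripper_force: 22.3
```

```bash
python3 st.py
```

```text
t 9.15 pos [ 0.683  -0.1573  0.2222] th~ 2.01 r 0.1108 Ftan 5.17 Frad 2.56 F [-3.48  2.    4.51] 22.297370731830597 0.40230899036710016
next 2mm [1.78 0.   0.9 ]
```

The stop is felt near 2.0 rad, with the push up to about 5 N. I hold it there for over half a second.

>>> drive_tool(plan=[[0.0002,0.0,0.0001,0,0,0,-0.5],[0,0,0,0,0,0,-0.5],[0,0,0,0,0,0,-0.5],[0,0,0,0,0,0,-0.5]])

```text
t: 9.55
tcp_pos: [0.683, -0.1573, 0.2222]
tool_rot: [1.0, -0.028, -0.001, 0.0]
force: [-4.8, 2.4, 5.1]
finger_gap: 0.407
gripper_force: 22.3
```

```bash
python3 st.py
```

```text
t 9.55 pos [ 0.683  -0.1573  0.2222] th~ 2.01 r 0.1108 Ftan 6.69 Frad 2.54 F [-4.84  2.44  5.14] 22.34078139066696 0.4065466693691306
next 2mm [ 1.78 -0.    0.9 ]
```

>>> drive_tool(plan=[[0,0,0,0,0,0,-0.5],[0,0,0,0,0,0,-0.5],[0,0,0,0,0,0,-0.5]])

```text
t: 9.85
tcp_pos: [0.683, -0.1573, 0.2222]
tool_rot: [1.0, -0.028, -0.001, 0.0]
force: [-4.9, 2.4, 5.7]
finger_gap: 0.404
gripper_force: 22.3
```

```bash
python3 st.py
```

```text
t 9.85 pos [ 0.683  -0.1573  0.2222] th~ 2.011 r 0.1107 Ftan 6.97 Frad 2.97 F [-4.91  2.4   5.66] 22.340448796749115 0.40431589199309653
next 2mm [ 1.78 -0.    0.9 ]
```

>>> drive_tool(plan=[[0,0,0,0,0,0,0.1],[0,0,0,0,0,0,0.3],[0,0,0,0,0,0,0.3],[0,0,0,0,0,0,0.3],[0,0,-0.01,0,0,0,0.3],[0,0,-0.025,0,0,0,0.3],[0,0,-0.035,0,0,0,0.3]])

```text
t: 10.55
tcp_pos: [0.6826, -0.157, 0.2907]
tool_rot: [1.0, -0.028, -0.002, -0.001]
force: [0.6, 0.1, -0.2]
finger_gap: 0.647
gripper_force: 0.0
```

>>> drive_tool(plan=[[-0.03,0.034,0,0,0,0,0.3],[-0.03,0.034,0,0,0,0,0.3],[-0.03,0.034,0,0,0,0,0.5],[-0.03,0.034,0,0,0,0,0.5],[-0.03,0.034,0,0,0,0,0.5],[0,0,0,0,0,-8.5,0.5],[0,0,0,0,0,-8.5,0.5],[0,0,0,0,0,-8.5,0.5],[0,0,0,0,0,-8.5,0.5],[0,0,0,0,0,-8.5,0.5]])

```text
t: 11.55
tcp_pos: [0.5244, -0.319, 0.2927]
tool_rot: [0.941, 0.339, 0.0, 0.001]
force: [-0.7, -0.3, 0.0]
finger_gap: 0.749
gripper_force: 0.0
```

>>> drive_tool(plan=[[0,0,0,0,0,-8.5,0.5],[0,0,0,0,0,-8.5,0.5],[0,0,0,0,0,-8.5,0.5],[0,0,0,0,0,-8.5,0.5],[0,0,0,0,0,-8.5,0.5],[0,0,0,0,0,-8.5,0.5],[0,0,0,0,0,-8.5,0.5],[0,0,0,0,0,-2.5,0.5],[0,0,0,0,0,0,0.5]])

```text
t: 12.45
tcp_pos: [0.5244, -0.3189, 0.2925]
tool_rot: [0.634, 0.773, -0.0, 0.001]
force: [-1.1, 0.1, -0.6]
finger_gap: 0.751
gripper_force: 0.0
```

Run:
```python
from h import *
go(np.array([.522,-.322,.1185]),np.radians(101.5))
s=snap('scene');t=snap('top')
cv2.imwrite('pics/b.png',np.hstack([cv2.resize(s['image'][60:220,110:270,::-1],(400,400)),cv2.resize(t['image'][120:260,240:380,::-1],(400,400))]))
```

```text
t 12.45 pos [ 0.5244 -0.3189  0.2925] tool shift mm [ -2.4  -3.2 174. ] turn deg [ 0.05  0.07 -0.23] F [-1.07  0.08 -0.58] gap 0.751
```

View pics/b.png

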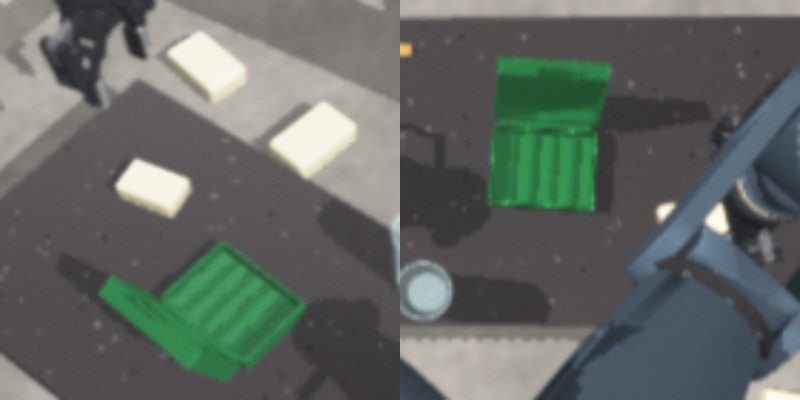

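The lid stands open with the tray empty (tray at scene crop (235,300), top crop (545,165)), and the soap is undisturbed at scene crop (153,187). I measure the tray and re-check the soap offline.

Run:
```python
from h import *
for n in('scene','top'):
    s=load(n); hsv=cv2.cvtColor(s['image'],cv2.COLOR_RGB2HSV)
    m=cv2.inRange(hsv,(50,120,30),(80,255,255)); vv,uu=np.nonzero(m); P=depthpts(s,np.c_[uu,vv])
    ok=(abs(P[:,2]-.109)<.009)&(P[:,0]>.5)&(P[:,0]<.638)&(abs(P[:,1]+.15)<.1)
    Q=P[ok]; r=cv2.minAreaRect(np.float32(Q[:,:2])); print(n,r)
    c=Q[(abs(Q[:,0]-.586)<.02)&(abs(Q[:,1]+.15)<.03)]; print('floor z pct',np.percentile(c[:,2],[5,25,50,75,95]).round(4),'rim',np.percentile(Q[:,2],97).round(4))
    # lid angle
    L=P[(P[:,2]>.13)&(P[:,2]<.3)&(P[:,0]>.6)]; print('lid pts',len(L),L.max(0).round(3))
s=load('scene'); hsv=cv2.cvtColor(s['image'],cv2.COLOR_RGB2HSV)
m=cv2.inRange(hsv,(15,15,150),(40,110,255)); vv,uu=np.nonzero(m); P=depthpts(s,np.c_[uu,vv])
T=P[(abs(P[:,2]-.1195)<.004)&(np.hypot(P[:,0]-.522,P[:,1]+.322)<.06)]; print('soap',cv2.minAreaRect(np.float32(T[:,:2])),np.median(T[:,2]))
```

```text
scene ((0.5910075306892395, -0.15039092302322388), (0.12437108904123306, 0.10029477626085281), 86.528564453125)
floor z pct [0.1003 0.1011 0.1019 0.1028 0.1042] rim 0.117
lid pts 563 [ 0.694 -0.094  0.219]
top ((0.5877126455307007, -0.15066272020339966), (0.12130381911993027, 0.10496266931295395), 86.22514343261719)
floor z pct [0.1002 0.1009 0.1016 0.1022 0.1035] rim 0.1173
lid pts 528 [ 0.691 -0.094  0.219]
soap ((0.5245587825775146, -0.32237643003463745), (0.04660654440522194, 0.07480639219284058), 12.546374320983887) 0.11846977239573553
```

>>> drive_tool(plan=[[-0.0024,-0.0032,0.03,0,0,0,0.5],[0,0,0.04,0,0,0,0.5],[0,0,0.03,0,0,0,0.5],[0,0,0.02,0,0,0,0.5],[0,0,0,0,0,0,0.5]])

```text
t: 13.05
tcp_pos: [0.5199, -0.3202, 0.1687]
tool_rot: [0.635, 0.773, 0.0, -0.003]
force: [-0.5, -0.1, 0.3]
finger_gap: 0.753
gripper_force: 0.0
```

>>> drive_tool(plan=[[-0.0026,0.0025,0.015,0,0,0,0.5],[0,0,0.015,0,0,0,0.5],[0,0,0.012,0,0,0,0.5],[0,0,0.008,0,0,0,0.5],[0,0,0,0,0,0,0.5],[0,0,0,0,0,0,0.3],[0,0,0,0,0,0,-0.3],[0,0,0,0,0,0,-0.3],[0,0,0,0,0,0,-0.3],[0,0,0,0,0,0,-0.3]], newtons=20)

```text
t: 14.05
tcp_pos: [0.525, -0.324, 0.1225]
tool_rot: [0.634, 0.773, -0.0, 0.001]
force: [-1.0, 0.0, 3.3]
finger_gap: 0.526
gripper_force: 21.3
```

>>> drive_tool(plan=[[0,0,-0.004,0,0,0,-0.3],[0,0,-0.008,0,0,0,-0.3],[0,0,-0.02,0,0,0,-0.3],[0,0,-0.03,0,0,0,-0.3],[0,0,-0.02,0,0,0,-0.3],[0,0,0,0,0,0,-0.3],[0,0,0,0,0,0,-0.3]], newtons=25)

```text
t: 14.75
tcp_pos: [0.5242, -0.3234, 0.2037]
tool_rot: [0.634, 0.773, 0.0, -0.0]
force: [0.3, -0.5, -1.7]
finger_gap: 0.53
gripper_force: 26.3
```

Run:
```python
from h import *
go(np.array([.586,-.150,.2]),YAW+np.pi/2)
s=snap('scene')
cv2.imwrite('pics/c.png',cv2.resize(s['image'][40:200,90:290,::-1],(750,600),interpolation=2))
```

```text
t 14.75 pos [ 0.5242 -0.3234  0.2037] tool shift mm [158.   94.5   3.7] turn deg [-0.   -0.   14.48] F [ 0.31 -0.47 -1.66] gap 0.53
```

View pics/c.png

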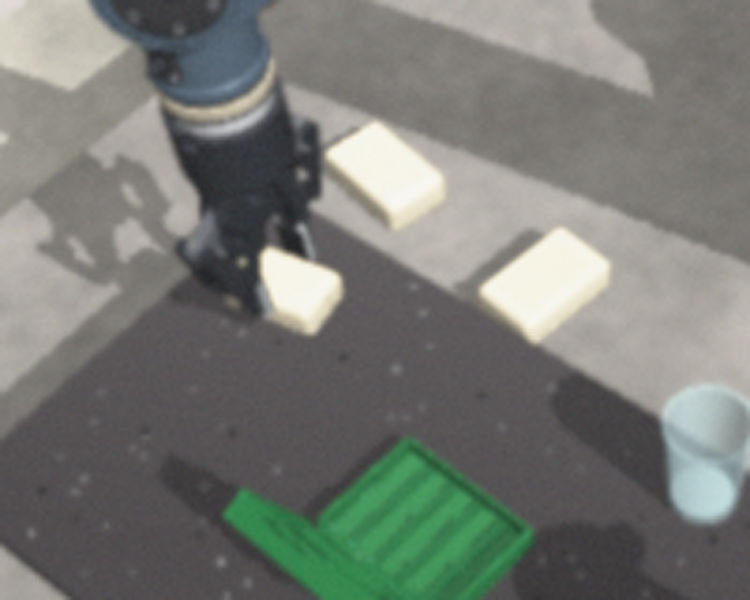

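The soap is gripped level at crop (300,290) and nothing else has moved. I carry it over the tray.

>>> drive_tool(plan=[[0.02,0.012,0,0,0,0,-0.3],[0.034,0.0205,0,0,0,0,-0.3],[0.034,0.0205,0,0,0,0,-0.3],[0.034,0.0205,0,0,0,0,-0.3],[0.024,0.0145,0,0,0,0,-0.3],[0.01,0.006,0,0,0,4.5,-0.3],[0,0,0,0,0,5,-0.3],[0,0,0,0,0,5,-0.3],[0,0,0,0,0,0,-0.3],[0,0,0,0,0,0,-0.3]])

```text
t: 15.8
tcp_pos: [0.5854, -0.152, 0.2023]
tool_rot: [0.726, 0.688, -0.0, -0.001]
force: [-0.5, -0.5, -1.1]
finger_gap: 0.529
gripper_force: 26.3
```

Run:
```python
from h import *
go(np.array([.586,-.152,.1345]),YAW+np.pi/2)
for n in('scene','top'):
    s=snap(n); hsv=cv2.cvtColor(s['image'],cv2.COLOR_RGB2HSV)
    m=cv2.inRange(hsv,(15,15,140),(40,120,255)); vv,uu=np.nonzero(m); P=depthpts(s,np.c_[uu,vv])
    T=P[(abs(P[:,2]-.2)<.01)&(np.hypot(P[:,0]-.586,P[:,1]+.15)<.06)]
    if len(T)>10: print(n,len(T),'x',np.percentile(T[:,0],[1,99]).round(4),'y',np.percentile(T[:,1],[1,99]).round(4),'z',np.percentile(T[:,2],[5,50,95]).round(4))
a=load('scene')['image'][90:250,130:290,::-1];b=load('top')['image'][110:270,220:380,::-1]
cv2.imwrite('pics/d.png',np.hstack([cv2.resize(a,(400,400)),cv2.resize(b,(400,400))]))
```

```text
t 15.8 pos [ 0.5854 -0.152   0.2023] tool shift mm [-0.   0.8 67.8] turn deg [-0.15 -0.06  0.08] F [-0.5  -0.52 -1.11] gap 0.529
scene 276 x [0.5643 0.611 ] y [-0.1739 -0.1141] z [0.1922 0.1976 0.2   ]
top 74 x [0.5611 0.6034] y [-0.1856 -0.1146] z [0.1924 0.1976 0.2003]
```

View pics/d.png

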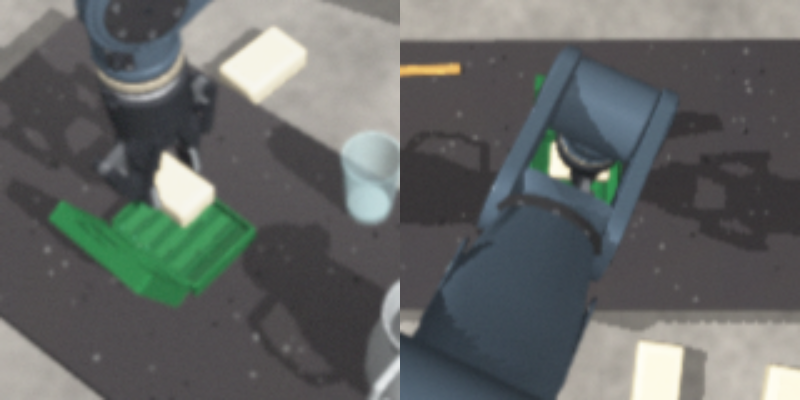

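The soap is over the tray (scene crop (185,190)), centred at y -0.150 and aligned. I lower it.

>>> drive_tool(plan=[[0,0.0008,0.01,0,0,0,-0.3],[0,0,0.02,0,0,0,-0.3],[0,0,0.018,0,0,0,-0.3],[0,0,0.01,0,0,0,-0.3],[0,0,0.004,0,0,0,-0.3],[0,0,0.002,0,0,0,-0.3],[0,0,0,0,0,0,-0.3],[0,0,0,0,0,0,-0.3]])

```text
t: 16.7
tcp_pos: [0.5875, -0.1525, 0.1405]
tool_rot: [0.727, 0.687, 0.0, 0.001]
force: [0.4, 0.6, -0.6]
finger_gap: 0.529
gripper_force: 26.3
```

>>> drive_tool(plan=[[0,0,0.001,0,0,0,-0.3],[0,0,0.001,0,0,0,-0.3],[0,0,0.001,0,0,0,-0.3],[0,0,0,0,0,0,-0.3],[0,0,0,0,0,0,-0.3]])

```text
t: 17.2
tcp_pos: [0.5869, -0.1523, 0.1367]
tool_rot: [0.727, 0.687, -0.0, -0.0]
force: [0.4, -0.7, -1.1]
finger_gap: 0.527
gripper_force: 26.3
```

>>> drive_tool(plan=[[0,0,0.001,0,0,0,-0.3],[0,0,0.001,0,0,0,-0.3],[0,0,0.001,0,0,0,-0.3],[0,0,0,0,0,0,-0.3],[0,0,0,0,0,0,-0.3]])

```text
t: 17.7
tcp_pos: [0.5869, -0.1523, 0.1336]
tool_rot: [0.727, 0.687, -0.0, -0.0]
force: [-0.8, 0.3, -0.5]
finger_gap: 0.528
gripper_force: 26.3
```

>>> drive_tool(plan=[[0,0,0.001,0,0,0,-0.3],[0,0,0,0,0,0,-0.3],[0,0,0,0,0,0,-0.3]])

```text
t: 18.0
tcp_pos: [0.5869, -0.1523, 0.1327]
tool_rot: [0.727, 0.687, -0.0, -0.0]
force: [-0.1, 0.0, -1.7]
finger_gap: 0.527
gripper_force: 26.3
```

>>> drive_tool(plan=[[0,0,0.001,0,0,0,-0.3],[0,0,0,0,0,0,-0.3],[0,0,0,0,0,0,-0.3]])

```text
t: 18.3
tcp_pos: [0.5869, -0.1523, 0.1317]
tool_rot: [0.727, 0.687, -0.0, -0.0]
force: [-0.5, -0.9, -0.4]
finger_gap: 0.53
gripper_force: 26.3
```

>>> drive_tool(plan=[[0,0,0.0007,0,0,0,-0.3],[0,0,0,0,0,0,-0.3],[0,0,0,0,0,0,-0.3]])

```text
t: 18.6
tcp_pos: [0.5869, -0.1523, 0.131]
tool_rot: [0.727, 0.687, 0.0, -0.0]
force: [-0.3, 0.1, -1.2]
finger_gap: 0.528
gripper_force: 26.3
```

>>> drive_tool(plan=[[0,0,0.0007,0,0,0,-0.3],[0,0,0,0,0,0,-0.3],[0,0,0,0,0,0,-0.3]])

```text
t: 18.9
tcp_pos: [0.587, -0.1524, 0.1306]
tool_rot: [0.727, 0.687, 0.0, 0.0]
force: [-0.8, 1.0, 1.7]
finger_gap: 0.527
gripper_force: 26.6
```

>>> drive_tool(plan=[[0,0,0.0005,0,0,0,-0.3],[0,0,0,0,0,0,-0.3],[0,0,0,0,0,0,-0.3]])

```text
t: 19.2
tcp_pos: [0.587, -0.1523, 0.1306]
tool_rot: [0.727, 0.687, 0.0, 0.0]
force: [-1.6, 0.3, 5.3]
finger_gap: 0.529
gripper_force: 26.9
```

Contact is at the expected height. I release gently and retreat.

>>> drive_tool(plan=[[0,0,-0.0004,0,0,0,-0.3],[0,0,0,0,0,0,0.1],[0,0,0,0,0,0,0.2],[0,0,0,0,0,0,0.25],[0,0,0,0,0,0,0.25],[0,0,-0.005,0,0,0,0.25],[0,0,-0.015,0,0,0,0.25],[0,0,-0.03,0,0,0,0.25],[0,0,-0.04,0,0,0,0.25],[0,0,-0.04,0,0,0,0.25]], newtons=20)

```text
t: 20.2
tcp_pos: [0.5866, -0.1522, 0.2614]
tool_rot: [0.727, 0.687, -0.0, -0.001]
force: [1.2, 0.1, -0.2]
finger_gap: 0.623
gripper_force: 0.0
```

>>> drive_tool(plan=[[-0.03,-0.03,0,0,0,0,0.25],[-0.035,-0.03,0,0,0,0,0.25],[-0.035,-0.03,0,0,0,0,0.25],[-0.035,-0.03,0,0,0,0,0.25],[-0.035,-0.03,0,0,0,0,0.25],[-0.035,-0.02,0,0,0,0,0.25],[0,0,0,0,0,0,0.25],[0,0,0,0,0,0,0.25]])

```text
t: 21.0
tcp_pos: [0.4052, -0.348, 0.2605]
tool_rot: [0.728, 0.686, 0.0, 0.0]
force: [0.5, 0.3, -1.0]
finger_gap: 0.625
gripper_force: 0.0
```

Run:
```python
from h import *
print(manip.sense()['tcp_pos'],manip.sense()['force'])
for n in('scene','top'):
    s=snap(n); hsv=cv2.cvtColor(s['image'],cv2.COLOR_RGB2HSV)
    m=cv2.inRange(hsv,(15,15,140),(40,120,255)); vv,uu=np.nonzero(m); P=depthpts(s,np.c_[uu,vv])
    T=P[(abs(P[:,2]-.127)<.006)&(np.hypot(P[:,0]-.586,P[:,1]+.15)<.06)]
    if len(T)>10:
        A=np.c_[T[:,:2],np.ones(len(T))]; print(n,cv2.minAreaRect(np.float32(T[:,:2])),np.median(T[:,2]),'tilt',np.linalg.lstsq(A,T[:,2],rcond=None)[0][:2].round(3))
a=load('scene')['image'][:,:,::-1];b=load('top')['image'][110:270,220:380,::-1]
cv2.imwrite('pics/e.png',np.hstack([cv2.resize(a[60:300,80:440],(450,300)),cv2.resize(b,(300,300))]))
```

```text
[ 0.40521126 -0.34803451  0.26046874] [ 0.50011915  0.34721165 -1.03790472]
scene ((0.5894383788108826, -0.15102675557136536), (0.07357592135667801, 0.04604167118668556), 85.3876953125) 0.12573415673963068 tilt [-0.003 -0.012]
top ((0.5833823084831238, -0.15071645379066467), (0.07263060659170151, 0.04404707998037338), 89.4274673461914) 0.12612275863518052 tilt [-0.004  0.008]
```

View pics/e.png

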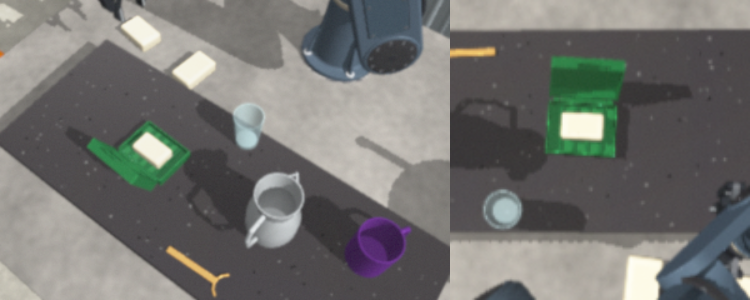

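The soap lies flat and centred in the tray (scene (153,149), top (582,126)), the lid stands open, and the other things are unmoved. I hand it in.

```bash
python3 -c "
from station import manip
print(manip.sign_off())"
```

```text
the job is handed in; nothing more can be done
None
```

The job is handed in: I pressed the lid home at its stop (about 2.0 rad, 5–7 N for over half a second) and left it open, then laid the soap flat and centred on the ribs, with nothing else moved, in about 21 s.

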